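# Prop up the cheese cutter with a pry bar

## Robot

A 6-joint arm with a two-finger parallel gripper is mounted at the origin on the work surface. World frame = base frame: x ahead of the robot, y to its left, z up, the work surface at z = 0. Lengths are in mm, angles in degrees, forces in N, time in s.
With the tool pointing down it reaches from about 300 to 850 mm from the base axis. Payload 4.2 kg.
Tool frame: the origin (TCP) lies on the mounting face of the last link; the fingertips stand 191 mm ahead of it and the grasp point (between the pads) lies 172 mm ahead of it; z points along the fingers, y is the direction in which the jaws open and shut (so a half turn about z gives the same grasp; the last joint's range is limited). The gripper opens to 91 mm and grips with 3 to 60 N. Pads are 32 mm wide; open, the fingers measure 118 mm over their backs; the gripper's body (76 mm by 178 mm) begins 60 mm behind the grasp point.
Start: joints at [75.974, 18.312, 89.639, -0, 72.044, -1.146], TCP at [128.171, 560.531, 404.776] pointing down, gripper open.
Joint ranges: [-177.97, 177.97], [-48.28, 115.42], [12.27, 149.76], [-77.06, 257.06], [2.81, 150.46], [-146.56, 146.56]. Speed limits (degrees/s): [147.25, 147.25, 180, 180, 180, 180].

## Interface

Orientations are given as [roll, pitch, yaw] about the fixed x, y, z axes, in that order (R = Rz(yaw) Ry(pitch) Rx(roll)).
In Python, from workcell import env gives the robot as it stands.
- The arm moves only by the shell command python3 -m handwheel 'ROWS' [FORCE]. ROWS is JSON, a list of rows, each an object with "gripper": the opening in per cent of the stroke, from 0 (shut) to 100 (fully open); "travel": the shift along the tool's x, y, z in m, a list of three; "twist": the turn about the tool's z in rad. In form: [{"gripper": gripper, "travel": [x, y, z], "twist": twist}, ...]. A call has 1 to 5 rows; each row shifts and turns the commanded pose from where the row before left it, along the tool's axes as they then stand; what a row does not reach is not made up. A row lasts 1/12 s, in which the tool goes at most 41.7 mm and 7.16 degrees, less where a joint would pass 70% of its speed; a pose out of reach is approached as far as the arm can. A call with a gripper value outside its range is refused whole. The fingers move at their own pace and stop on an object; FORCE is the grip in N (left out, the last holds). Time passes only in rows, so rows that do not move let the fingers close. It gives the time, the measured TCP pose, the force and the opening at its end, in the units of the state.
- env.state(): the state, without advancing time (a new reading comes with each control period).
- env.grab_frame(name): name is "side" or "top"; returns a dict with "frame" (480x640x3 uint8, red, green, blue), "intrinsics" (3x3 intrinsics, pixels), "extrinsics" (4x4, takes a point from camera to world coordinates). Camera axes: x right, y down, z forward; pixel columns grow to the right and rows downward; lengths in mm; the calibration is good to about 2 mm. A picture is of the moment at which its call begins. There is no depth.
- env.job_done(): hands the job in, once; it reports no verdict.
Trained networks look in the newest picture that a camera, given by its name, has taken for a name from the list of things; names that differ only in an ending like _2 or _b are one class to them, and where a whole thing is asked for, a point or a joint stands for the part that bears it (a point fixed in the world has none). Each returns a list of dicts, best first, with "confidence" (0 to 1); they miss things now and then, are a little off and sometimes report something else, mostly with a low value. They report only what shows in the picture. A call takes as long as a camera call. They do not tell look-alikes from the thing itself.
- env.trace(camera, thing): "pixels" (480x640 bool, what is visible of it) and "uv" ([column, row] in pixels, amid what is visible of it).
- env.pinpoint(camera, thing): "uv" ([column, row] in pixels: a listed point, or the origin of a listed thing).
The state is a dict: "time_s": time; "qpos": joint angles; "qvel": joint speeds; "effort": joint torques, N m; "ee_pos": TCP position; "ee_rot": TCP orientation; "force": force on the tool from outside, world axes, zero at the start; "torque": the same for the moment, N m; "gripper_width": finger opening in mm.
Only numpy, scipy, OpenCV 4.12 (cv2) and the standard library are available. Lean on these libraries where they do the work, as an engineer would, in place of code of your own. Each camera call takes 0.05 s, during which the arm holds its last target. There are 200 camera calls.

## Task

The marble cheese cutter has to stand up on its red cleaning leg so that the counter under it can be wiped. Lay the flat pry bar over the wooden fulcrum block, push its tip gently in under the front of the slab, low down near the counter, until it bears lightly on the hidden stop, lever the front up gently until the red leg has swung upright, and ease the cutter down onto the leg. Then draw the bar out and lay it flat on the counter, clear of the cutter and the block; lift only with the bar, do not touch or shove the cutter, do not tip it much higher than the leg needs, do not let it drop or force the bar, and leave the cheeses and the jar alone.

Things in the scene. Friction and masses are not known exactly. Their poses are not given: they have to be found in the camera images.
- cutter: bow cheese cutter, about 6 kg, loose: marble slab 260 (x) x 320 (y) x 25 mm, underside 26 mm above the counter, on four rubber feet (radius 14) at x +-100, y +-120 mm; a cheese wheel fixed on it, a wire bow over it (top 176 mm). Origin: on the counter under the slab's centre; +x to the rear, front edge at x = -130 mm, z up. On its leg it stands tipped 0.045 to 0.07 rad; over 0.09 is too much
- cutter_front (a point): middle of the slab's lower front edge: (-130, 0, 26) mm in the cutter's frame. The bar goes in under this edge; under the slab, unseen and differing each time, 22 to 39 mm behind it, is the face of a steel stop bar (y -70 to 70, z 5 to 25 mm): find it by feel, pushing with 3 to 12 N. Past 20 N the cutter slides; 6 mm is too far. Levering takes 20 to 40 N at the tip; 60 is too much
- cutter_rear (a point): point on the counter midway between the two rear feet, about which the cutter tips: (100, 0, 0) mm in the cutter's frame
- leg (a joint): angle (rad) of the red prop leg, an arm outside each side of the slab (y +-170 mm, radius 6), hinged along y at x = -118, z = 38 mm of the cutter, 45 mm from hinge to foot centre. About 0: folded, leaning forward, feet on the counter; 0.91: its stop, upright. A light spring swings it up within a second once the slab's front edge is about 14 to 17 mm up. Above 0.84 is upright
- leg_foot (a point): centre of the round foot of the leg on the cutter's +y side
- block: fulcrum block, loose, 0.4 kg: dark hardwood 56 (x) x 90 (y) x 24 mm with a round steel ridge along y (84 mm long, radius 8) whose top is 30 mm above the counter. Origin: centre of the underside, straight under the ridge. It stands ready, ridge 54 to 70 mm in front of the slab's edge, within 25 mm of the cutter's middle, about parallel to the edge
- bar: flat steel pry bar, 0.48 kg, lying on the counter: blade 340 (x) x 24 (y) x 6 mm, blue grip 26 mm wide, 20 mm high over x = -170 to -20 mm. Flat underside at z = 0. Origin: centre of the underside; +x to the tip, z up. Balances at about x = -15 mm: let go over the block with its tip under the slab, the grip end sinks until the blade meets the slab, and it stays there
- bar_tip (a point): middle of the tip's end face: (170, 0, 3) mm in the bar's frame. While it is pushed home this point should be less than 14.5 mm above the counter, so that the blade is below the slab's edge and touches only the stop
- small_cheese: small loose yellow cheese, radius 52, 48 mm high; origin at the centre of its underside; leave alone
- jar: loose amber jar, radius 34, 85 mm high; origin at the centre of its underside; leave alone
- wedge: loose piece of pale cheese 50 x 86 x 40 mm with a brown rind; origin about the centre of its underside; leave alone
Mind the look-alikes: they are no part of the job. What is shaped like the block but orange, purple or turquoise is not meant.

How it is judged:
By the outcome, as a careful person would: the job done as asked, in the order asked, and still so for the second after the job is handed in, with the robot touching nothing.
It also fails if it takes over 72 s, if anything falls off the work surface, if the arm or the gripper's body presses on something with over 40 N, if the wrist force passes 120 N, or if a joint passes its speed limit or range.

## Working session

There is one attempt and no reset: what is moved stays moved. The work goes in short steps, Python scripts to look and compute and a shell command to move; the robot and the scene stay as the last step left them, time stands still between calls to the robot, and variables do not carry over. Pictures are saved under pics/ and viewed, about 8 in all and at most 12, crops included, and the job is handed in when it is done.

```bash
ls; mkdir -p pics; cat > h.py <<'E'
import numpy as np, cv2, json
from workcell import env
from scipy.spatial.transform import Rotation as R
def grab(n,fn=None):
    f=env.grab_frame(n)
    if fn: cv2.imwrite('pics/'+fn,cv2.cvtColor(f['frame'],cv2.COLOR_RGB2BGR))
    return f
def toz(f,uv,z):
    K=np.array(f['intrinsics']);T=np.array(f['extrinsics'])
    d=T[:3,:3]@np.linalg.solve(K,[uv[0],uv[1],1]);o=T[:3,3]
    return o+d*(z-o[2])/d[2]
def proj(f,p):
    K=np.array(f['intrinsics']);T=np.array(f['extrinsics'])
    c=T[:3,:3].T@(np.array(p,float)-T[:3,3]);q=K@c;return q[:2]/q[2]
E
python3 - <<'E'
from h import *
s=env.state();print({k:np.round(v,2).tolist() for k,v in s.items()})
for n in('top','side'):
    f=grab(n,n+'0.png');print(n,np.round(f['extrinsics'],3).tolist(),np.round(f['intrinsics'],1).tolist())
    for t,z in(('cutter',0),('cutter_front',26),('cutter_rear',0),('leg_foot',6),('block',0),('bar',0),('bar_tip',3),('small_cheese',0),('jar',0),('wedge',0)):
        for r in env.pinpoint(n,t)[:3]:
            print(t,np.round(r['confidence'],2),np.round(r['uv'],1),np.round(toz(f,r['uv'],z),1))
E
```

```text
pics
{'time_s': 0.0, 'qpos': [75.97, 18.35, 89.71, 0.0, 72.04, -1.15], 'qvel': [0.01, -0.07, -0.02, -0.11, 0.07, -0.1], 'effort': [0.0, -41.25, -23.2, 0.07, 0.05, -0.0], 'ee_pos': [128.13, 560.37, 403.91], 'ee_rot': [-179.9, -0.0, 167.12], 'force': [-0.11, 0.28, -0.16], 'torque': [-0.01, -0.0, -0.02], 'gripper_width': 90.97}
top [[0.011, -0.987, 0.159, 407.4], [-1.0, -0.013, -0.014, 54.509], [0.016, -0.159, -0.987, 1051.175], [0.0, 0.0, 0.0, 1.0]] [[546.6, 0.0, 315.3], [0.0, 546.6, 242.0], [0.0, 0.0, 1.0]]
cutter 0.91 [459.7 277.1] [ 512.  -240.7    0. ]
cutter_front 0.69 [393.2 288.9] [ 485.6 -107.3   26. ]
cutter_rear 0.39 [368.7 204.8] [652.8 -64.9   0. ]
leg_foot 0.85 [368.8 206.9] [647.2 -64.4   6. ]
leg_foot 0.72 [210.9 166.1] [725.1 247.6   6. ]
block 0.93 [370.7 113.3] [843.  -69.8   0. ]
block 0.72 [360.1 302. ] [461.7 -47.5   0. ]
block 0.67 [213.6 390.9] [293.8 225.8   0. ]
bar 0.62 [139.7 288.3] [482.8 374.4   0. ]
bar 0.57 [366.4 207.6] [647.1 -60.3   0. ]
bar_tip 0.92 [220.3 259. ] [540.9 222.4   3. ]
bar_tip 0.41 [394.3 287.6] [ 489.9 -113.1    3. ]
small_cheese 0.79 [
[... 262 characters left out ...]
93.225], [0.0, 0.0, 0.0, 1.0]] [[562.1, 0.0, 313.6], [0.0, 562.1, 240.6], [0.0, 0.0, 1.0]]
cutter 0.67 [409.  354.6] [ 508.2 -232.4    0. ]
cutter 0.31 [333.9 311.1] [506.  -82.6   0. ]
cutter_front 0.76 [336.5 310.8] [ 486.3 -106.5   26. ]
block 0.85 [117.9 289.1] [291.8 235.3   0. ]
block 0.83 [443.1 231.8] [836.1 -74.6   0. ]
block 0.67 [289.  258.9] [560.6  82.5   0. ]
bar 0.59 [162.3 218.5] [482.4 391.6   0. ]
bar_tip 0.76 [233.3 237.4] [534.6 216.    3. ]
small_cheese 0.72 [339.5 217. ] [740.4 118.1   0. ]
small_cheese 0.56 [164.5 220.9] [480.  379.4   0. ]
jar 0.97 [291.8 197. ] [734.6 257.6   0. ]
jar 0.37 [300.5 310.6] [469.5 -41.5   0. ]
wedge 0.71 [192.5 307.8] [351.5  95.7   0. ]
```

View pics/top0.png

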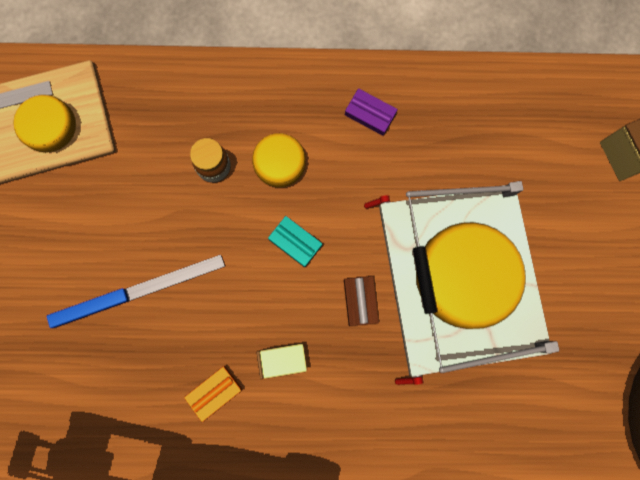

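View pics/side0.png

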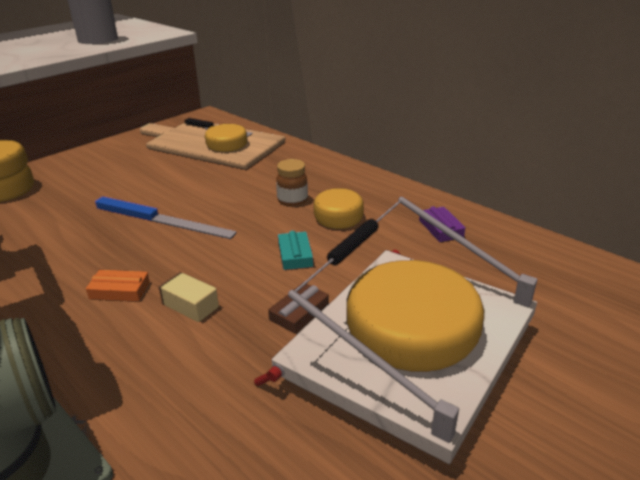

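Block-like candidates in the top view: purple (371,110), turquoise (296,242), orange (213,393) and dark brown with a steel ridge (361,300). Only the brown one fits: it is hardwood with a steel ridge and stands just in front of the slab's edge. The bar is at (49..222, 321..261), with its tip to the right. The cutter's front faces left, toward world +y.

```bash
python3 - <<'E'
from h import *
from scipy.optimize import least_squares
f=grab('top'); img=cv2.cvtColor(f['frame'],cv2.COLOR_RGB2BGR)
cv2.imwrite('pics/crop1.png',cv2.resize(img[180:390,330:430],None,fx=4,fy=2.8*1.0,interpolation=cv2.INTER_CUBIC) if 0 else cv2.resize(img[185:385,330:560],None,fx=3,fy=3,interpolation=cv2.INTER_CUBIC))
# bar from trace
for n in('top','side'):
    g=f if n=='top' else grab('side')
    t=env.trace(n,'bar')
    for r in t[:2]:
        ys,xs=np.nonzero(r['pixels'])
        P=np.array([toz(g,(x,y),8)[:2] for x,y in zip(xs,ys)])
        c=P.mean(0);u=np.linalg.svd(P-c,full_matrices=False)[2][0]; u=u*np.sign(u[0]); s=(P-c)@u
        print(n,'bar',round(r['confidence'],2),len(xs),c.round(1),u.round(3),'ends',(c+u*s.min()).round(1),(c+u*s.max()).round(1),'len',round(np.ptp(s),1))
    t=env.trace(n,'cutter')[0]; 
    for r in env.trace(n,'block'):
        ys,xs=np.nonzero(r['pixels']); print(n,'block',round(r['confidence'],2),np.round(r['uv']),len(xs))
# ridge: bright pixels within brown block, top
sub=f['frame'][272:330,340:384].astype(int); sat=sub.max(2)-sub.min(2)
ys,xs=np.nonzero((sat<40)&(sub.max(2)>90)); m=xs<38
pts=np.c_[xs[m]+340,ys[m]+272]; W=np.array([toz(f,p,29)[:2] for p in pts]);c=W.mean(0)
u=np.linalg.svd(W-c)[2][0];s=(W-c)@u
print('ridge',len(W),pts.mean(0),c.round(1),u.round(3),np.ptp(s).round(1))
# slab corners at z=51
C=[(382,203),(412,376),(549,343),(518,192)]
for p in C: print('corner',p,toz(f,p,51).round(1))
E
```

```text
top bar 0.92 2660 [475.1 386. ] [ 0.352 -0.936] ends [417.2 539.7] [539.1 216. ] len 345.9
top block 0.84 [214. 391.] 1684
top block 0.73 [298. 241.] 1470
top block 0.7 [371. 110.] 1405
top block 0.62 [363. 298.] 1446
side bar 0.78 1533 [473.5 396.5] [ 0.309 -0.951] ends [420.1 560.9] [532.5 215.2] len 363.5
side block 0.8 [445. 224.] 836
side block 0.68 [293. 310.] 1486
side block 0.61 [290. 250.] 1094
side block 0.56 [116. 284.] 1734
ridge 370 [361.06756757 300.37027027] [463.4 -46.5] [-0.993 -0.114] 84.1
corner (382, 203) [644.7 -84.1  51. ]
corner (412, 376) [ 328.5 -135.2   51. ]
corner (549, 343) [ 389.2 -385.2   51. ]
corner (518, 192) [ 669.9 -342.2   51. ]
```

View pics/crop1.png

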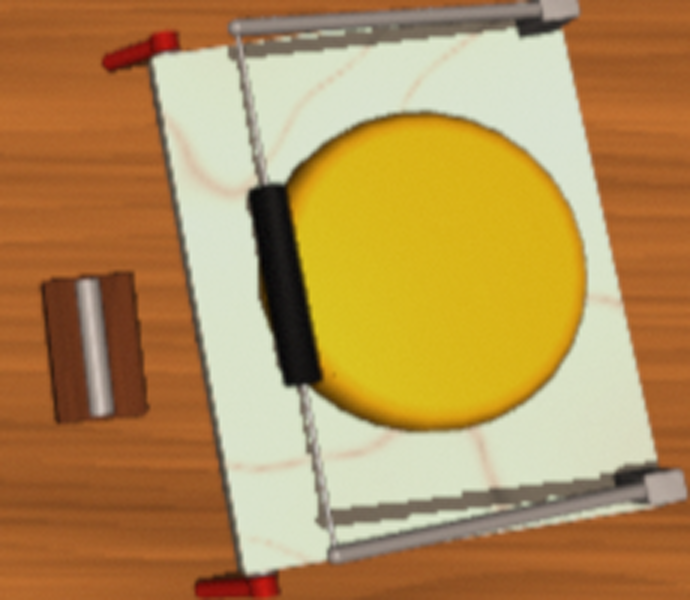

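The crop confirms the brown block with the steel ridge. Slab front-edge corners are at about (381,204) and (411,377), which gives 320 mm ✓. From the fit, the edge middle is about (486,-109) and the cutter's +x points at -80.8°. The ridge centre is (463,-46), 66 mm in front of the edge. Next I go to the bar's grip at bar x≈-130.

```bash

python3 -m handwheel '[{"gripper":70,"travel":[0,0,0],"twist":0.123},{"gripper":70,"travel":[0,0,0],"twist":0.123},{"gripper":70,"travel":[0,0,0],"twist":0.123},{"gripper":70,"travel":[0,0,0],"twist":0.123},{"gripper":70,"travel":[0,0,0],"twist":0.123}]'
python3 -m handwheel '[{"gripper":70,"travel":[0,0,0],"twist":0.123},{"gripper":70,"travel":[0,0,0],"twist":0.123},{"gripper":70,"travel":[0,0,0],"twist":0.122}]'
python3 -m handwheel '[{"gripper":70,"travel":[-0.0166,0.0262,0.0144],"twist":0},{"gripper":70,"travel":[-0.0166,0.0262,0.0144],"twist":0},{"gripper":70,"travel":[-0.0166,0.0262,0.0144],"twist":0},{"gripper":70,"travel":[-0.0166,0.0262,0.0144],"twist":0},{"gripper":70,"travel":[-0.0166,0.0262,0.0144],"twist":0}]'
python3 -m handwheel '[{"gripper":70,"travel":[-0.0166,0.0262,0.0144],"twist":0},{"gripper":70,"travel":[-0.0166,0.0262,0.0144],"twist":0},{"gripper":70,"travel":[-0.0166,0.0262,0.0144],"twist":0},{"gripper":70,"travel":[-0.0166,0.0262,0.0144],"twist":0},{"gripper":70,"travel":[-0.0166,0.0262,0.0144],"twist":0}]'
python3 - <<'E'
from h import *
f=grab('side','side1.png');g=grab('top','top1.png')
for n,a in(('side',f),('top',g)):
    for z,p in((20,(432.4,498.5)),(3,(539,218)),(20,(418,539))): print(n,p,proj(a,(*p,z)).round(1))
im=np.hstack([cv2.resize(cv2.imread('pics/side1.png')[150:300,60:280],None,fx=1.8,fy=1.8),cv2.resize(cv2.imread('pics/top1.png')[200:350,20:240],None,fx=1.8,fy=1.8)])
cv2.imwrite('pics/c2.png',im)
E
```

```text
time_s: 1.92
ee_pos: [128.2, 560.5, 404.8]
ee_rot: [180.0, -0.0, 131.5]
force: [0.4, 0.4, 0.1]
gripper_width: 64.0
time_s: 2.17
ee_pos: [128.2, 560.5, 404.8]
ee_rot: [180.0, -0.0, 110.5]
force: [0.8, -0.3, 0.7]
gripper_width: 64.1
time_s: 2.58
ee_pos: [281.4, 529.0, 332.3]
ee_rot: [180.0, -0.0, 110.8]
force: [-0.1, 0.4, -0.8]
gripper_width: 64.0
time_s: 3.0
ee_pos: [433.6, 497.9, 260.1]
ee_rot: [180.0, -0.0, 110.8]
force: [0.3, 0.5, -0.6]
gripper_width: 63.6
side (432.4, 498.5) [113.7 202.4]
side (539, 218) [234.4 236.2]
side (418, 539) [ 98.5 198.8]
top (432.4, 498.5) [ 67.7 313.8]
top (539, 218) [222.6 260. ]
top (418, 539) [ 45.1 321.4]
```

View pics/c2.png

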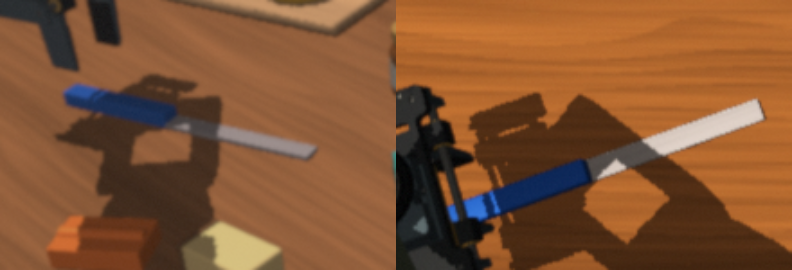

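The gripper straddles the blue grip near its tail end, and the jaws are across the bar. Descending, closing lightly, then raising the grip so the bar tilts with its tip on the counter.

```bash

python3 -m handwheel '[{"gripper":70,"travel":[0,0,0.022],"twist":0},{"gripper":70,"travel":[0,0,0.022],"twist":0},{"gripper":70,"travel":[0,0,0.022],"twist":0},{"gripper":70,"travel":[0,0,0],"twist":0}]'
python3 -m handwheel '[{"gripper":0,"travel":[0,0,0],"twist":0},{"gripper":0,"travel":[0,0,0],"twist":0},{"gripper":0,"travel":[0,0,0],"twist":0},{"gripper":0,"travel":[0,0,0],"twist":0},{"gripper":0,"travel":[0,0,0],"twist":0}]' 8
python3 -m handwheel '[{"gripper":0,"travel":[0,0,-0.01],"twist":0},{"gripper":0,"travel":[0,0,-0.01],"twist":0},{"gripper":0,"travel":[-0.001,0,-0.01],"twist":0},{"gripper":0,"travel":[-0.001,0,-0.01],"twist":0},{"gripper":0,"travel":[-0.001,0,-0.01],"twist":0}]'
python3 -m handwheel '[{"gripper":0,"travel":[-0.002,0,-0.01],"twist":0},{"gripper":0,"travel":[-0.003,0,-0.01],"twist":0},{"gripper":0,"travel":[-0.002,0,-0.007],"twist":0},{"gripper":0,"travel":[0,0,0],"twist":0}]'
python3 - <<'E'
from h import *
f=grab('side','side2.png');g=grab('top','top2.png')
for n,a in(('side',f),('top',g)):
    for r in env.pinpoint(n,'bar_tip')[:1]: print(n,r['confidence'],np.round(r['uv'],1),toz(a,r['uv'],3).round(1))
im=np.hstack([cv2.resize(cv2.imread('pics/side2.png')[120:300,60:280],None,fx=1.8,fy=1.8),cv2.resize(cv2.imread('pics/top2.png')[180:360,20:240],None,fx=1.8,fy=1.8)])
cv2.imwrite('pics/c3.png',im)
E
```

```text
time_s: 3.43
ee_pos: [431.3, 498.4, 192.7]
ee_rot: [-179.9, 0.1, 110.8]
force: [-0.5, -0.0, 0.2]
gripper_width: 63.6
time_s: 3.85
ee_pos: [432.0, 498.5, 195.6]
ee_rot: [179.9, -0.0, 110.8]
force: [-0.0, 1.2, 0.2]
gripper_width: 33.2
time_s: 4.27
ee_pos: [433.1, 495.3, 246.0]
ee_rot: [180.0, 0.0, 110.8]
force: [0.0, -0.9, -4.8]
gripper_width: 26.0
time_s: 4.6
ee_pos: [436.0, 488.9, 274.1]
ee_rot: [179.8, -0.1, 110.8]
force: [-0.4, 0.9, -3.0]
gripper_width: 25.8
side 0.8 [232.1 237.7] [532.2 216.9   3. ]
```

View pics/c3.png

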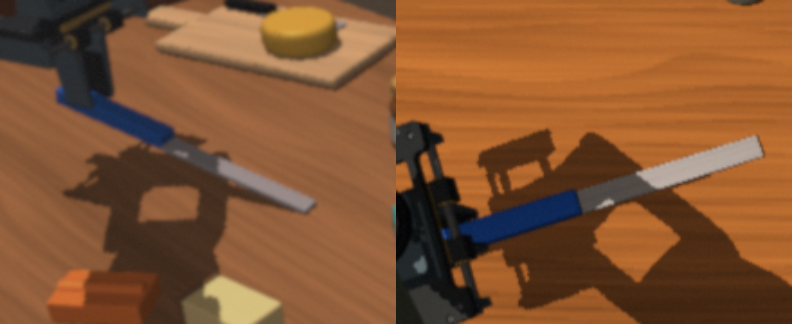

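The bar is tilted with its tip still on the counter at side px (232,238). However, the fingers were still closing when the lift began, so the grip may be high. I'll lower, settle the fingers to full depth, and lift again.

```bash

python3 -m handwheel '[{"gripper":0,"travel":[0.003,0,0.015],"twist":0},{"gripper":0,"travel":[0.003,0,0.015],"twist":0},{"gripper":0,"travel":[0.002,0,0.015],"twist":0},{"gripper":0,"travel":[0.001,0,0.015],"twist":0},{"gripper":0,"travel":[0.001,0,0.01],"twist":0}]'
python3 -m handwheel '[{"gripper":32,"travel":[0,0,0.004],"twist":0},{"gripper":32,"travel":[0,0,0.004],"twist":0},{"gripper":32,"travel":[0,0,0],"twist":0}]'
python3 -m handwheel '[{"gripper":0,"travel":[0,0,0],"twist":0},{"gripper":0,"travel":[0,0,0],"twist":0},{"gripper":0,"travel":[0,0,0],"twist":0},{"gripper":0,"travel":[0,0,0],"twist":0},{"gripper":0,"travel":[0,0,0],"twist":0}]' 8
python3 -m handwheel '[{"gripper":0,"travel":[0,0,-0.01],"twist":0},{"gripper":0,"travel":[0,0,-0.01],"twist":0},{"gripper":0,"travel":[-0.001,0,-0.01],"twist":0},{"gripper":0,"travel":[-0.001,0,-0.01],"twist":0},{"gripper":0,"travel":[-0.001,0,-0.01],"twist":0}]'
python3 -m handwheel '[{"gripper":0,"travel":[-0.002,0,-0.01],"twist":0},{"gripper":0,"travel":[-0.003,0,-0.01],"twist":0},{"gripper":0,"travel":[-0.002,0,-0.007],"twist":0},{"gripper":0,"travel":[0,0,0],"twist":0}]'
python3 - <<'E'
from h import *
f=grab('side','side3.png');g=grab('top','top3.png')
im=np.hstack([cv2.resize(cv2.imread('pics/side3.png')[140:260,80:250],None,fx=2.3,fy=2.3),cv2.resize(cv2.imread('pics/top3.png')[210:330,70:240],None,fx=2.3,fy=2.3)])
cv2.imwrite('pics/c4.png',im)
for n,a in(('side',f),('top',g)):
    for t in('bar_tip','bar'):
        for r in env.pinpoint(n,t)[:1]: print(n,t,r['confidence'],np.round(r['uv'],1),toz(a,r['uv'],3).round(1))
E
```

```text
time_s: 5.22
ee_pos: [431.8, 498.4, 200.5]
ee_rot: [-179.9, 0.1, 110.8]
force: [-2.2, -1.1, 8.8]
gripper_width: 26.1
time_s: 5.47
ee_pos: [432.1, 498.3, 193.3]
ee_rot: [-180.0, 0.0, 110.8]
force: [0.0, 0.5, -0.4]
gripper_width: 28.9
time_s: 5.88
ee_pos: [432.1, 498.3, 194.0]
ee_rot: [180.0, -0.0, 110.8]
force: [-0.2, -0.3, -1.2]
gripper_width: 25.7
time_s: 6.3
ee_pos: [433.2, 495.4, 245.3]
ee_rot: [180.0, -0.0, 110.8]
force: [0.2, -1.1, -3.4]
gripper_width: 25.8
time_s: 6.63
ee_pos: [436.0, 488.9, 273.1]
ee_rot: [179.8, -0.1, 110.8]
force: [-1.5, 0.7, -2.1]
gripper_width: 25.8
side bar_tip 0.93 [231.3 236.8] [533.3 220.8   3. ]
side bar 0.95 [160.6 200.2] [522.7 460.5   3. ]
top bar_tip 0.84 [218.9 261.1] [536.8 225.    3. ]
top bar 0.71 [131.6 286.7] [485.4 389.1   3. ]
```

View pics/c4.png

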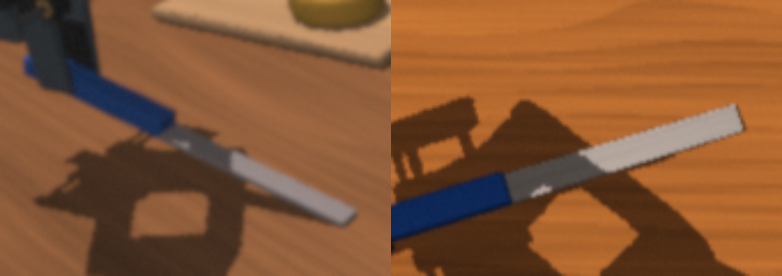

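The grip is now at full depth and the tilt is about 0.26 rad. Tightening, lifting, turning to the cutter's axis and carrying the bar to above the block.

```bash

python3 -m handwheel '[{"gripper":0,"travel":[0,0,0],"twist":0},{"gripper":0,"travel":[0,0,0],"twist":0},{"gripper":0,"travel":[0,0,-0.006],"twist":0},{"gripper":0,"travel":[0,0,-0.012],"twist":0},{"gripper":0,"travel":[0,0,-0.018],"twist":0}]' 60
python3 -m handwheel '[{"gripper":0,"travel":[0,0,-0.018],"twist":0.05},{"gripper":0,"travel":[0,0,-0.018],"twist":0.05},{"gripper":0,"travel":[0,0,0],"twist":0.05},{"gripper":0,"travel":[0,0,0],"twist":0.0525}]'
python3 -m handwheel '[{"gripper":0,"travel":[-0.0191,-0.0039,0],"twist":0},{"gripper":0,"travel":[-0.0191,-0.0039,0],"twist":0},{"gripper":0,"travel":[-0.0191,-0.0039,0],"twist":0},{"gripper":0,"travel":[-0.0191,-0.0039,0],"twist":0},{"gripper":0,"travel":[-0.0191,-0.0039,0],"twist":0}]'
python3 -m handwheel '[{"gripper":0,"travel":[-0.0191,-0.0039,0],"twist":0},{"gripper":0,"travel":[-0.0191,-0.0039,0],"twist":0},{"gripper":0,"travel":[-0.0191,-0.0039,0],"twist":0},{"gripper":0,"travel":[-0.0191,-0.0039,0],"twist":0},{"gripper":0,"travel":[-0.0191,-0.0039,0],"twist":0}]'
python3 -m handwheel '[{"gripper":0,"travel":[-0.0191,-0.0039,0],"twist":0},{"gripper":0,"travel":[-0.0191,-0.0039,0],"twist":0},{"gripper":0,"travel":[-0.0191,-0.0039,0],"twist":0},{"gripper":0,"travel":[-0.0191,-0.0039,0],"twist":0},{"gripper":0,"travel":[-0.0191,-0.0039,0],"twist":0}]'
cat >> h.py <<'E'
def tri(obs):
    A=[];b=[]
    for f,uv in obs:
        K=np.array(f['intrinsics']);T=np.array(f['extrinsics'])
        d=T[:3,:3]@np.linalg.solve(K,[uv[0],uv[1],1]);d/=np.linalg.norm(d)
        P=np.eye(3)-np.outer(d,d);A.append(P);b.append(P@T[:3,3])
    x=np.linalg.lstsq(np.vstack(A),np.hstack(b),rcond=None)[0]
    return x
E
python3 - <<'E'
from h import *
f=grab('side','side4.png');g=grab('top','top4.png')
im=np.hstack([cv2.resize(cv2.imread('pics/side4.png')[200:380,180:380],None,fx=2,fy=2),cv2.resize(cv2.imread('pics/top4.png')[200:380,230:430],None,fx=2,fy=2)])
cv2.imwrite('pics/c5.png',im)
o=[]
for n,a in(('side',f),('top',g)):
    for r in env.pinpoint(n,'bar_tip')[:1]: print(n,r['confidence'],np.round(r['uv'],1));o.append((a,r['uv']))
print(tri(o) if len(o)==2 else '')
E
```

```text
time_s: 7.35
ee_pos: [435.2, 488.6, 305.7]
ee_rot: [-179.7, 0.1, 110.8]
force: [0.4, 0.6, -5.2]
gripper_width: 26.0
time_s: 7.68
ee_pos: [435.8, 489.1, 345.6]
ee_rot: [179.8, -0.2, 99.0]
force: [-1.6, -0.1, -5.4]
gripper_width: 25.5
time_s: 8.1
ee_pos: [431.4, 390.7, 343.7]
ee_rot: [180.0, -0.0, 99.2]
force: [-0.7, -0.2, -4.5]
gripper_width: 25.5
time_s: 8.52
ee_pos: [427.3, 293.2, 343.7]
ee_rot: [180.0, -0.0, 99.2]
force: [0.6, 0.3, -5.1]
gripper_width: 25.6
time_s: 8.93
ee_pos: [423.3, 195.8, 343.7]
ee_rot: [180.0, -0.0, 99.2]
force: [-0.2, -0.4, -4.8]
gripper_width: 25.7
side 0.94 [315.5 286.7]
top 0.97 [386.9 296. ]
[466.39059936 -85.9639857   74.67849381]
```

View pics/c5.png

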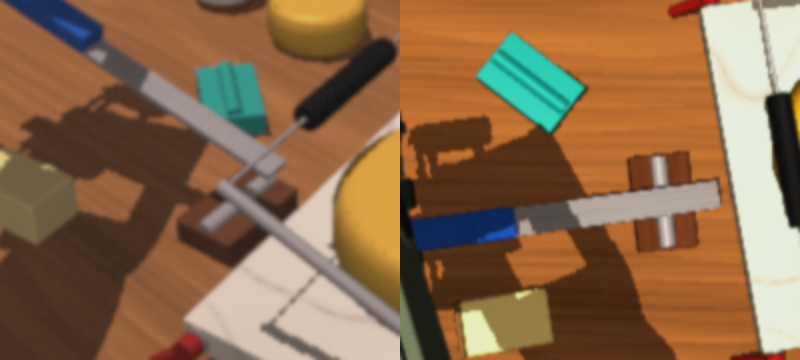

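The bar is over the block with its tilt held. The triangulated tip is at z≈75, as expected, and aimed squarely at the edge. Descending to just above the ridge.

```bash

python3 -m handwheel '[{"gripper":0,"travel":[0,0,0.012],"twist":0},{"gripper":0,"travel":[0,0,0.012],"twist":0},{"gripper":0,"travel":[0,0,0.01],"twist":0},{"gripper":0,"travel":[0,0,0.006],"twist":0},{"gripper":0,"travel":[0,0,0.003],"twist":0}]'
python3 -m handwheel '[{"gripper":0,"travel":[0,0,0.003],"twist":0},{"gripper":0,"travel":[0,0,0.002],"twist":0},{"gripper":0,"travel":[0,0,0],"twist":0}]'
python3 -m handwheel '[{"gripper":0,"travel":[-0.004,0,0.001],"twist":0},{"gripper":0,"travel":[-0.004,0,0.0011],"twist":0},{"gripper":0,"travel":[-0.004,0,0.0011],"twist":0},{"gripper":0,"travel":[-0.004,0,0.0011],"twist":0},{"gripper":0,"travel":[-0.004,0,0.0011],"twist":0}]'
python3 - <<'E'
from h import *
f=grab('side','side5.png');g=grab('top','top5.png')
im=np.hstack([cv2.resize(cv2.imread('pics/side5.png')[220:370,220:370],None,fx=2.6,fy=2.6),cv2.resize(cv2.imread('pics/top5.png')[220:370,300:450],None,fx=2.6,fy=2.6)])
cv2.imwrite('pics/c6.png',im)
o=[]
for n,a in(('side',f),('top',g)):
    for r in env.pinpoint(n,'bar_tip')[:1]: print(n,r['confidence'],np.round(r['uv'],1));o.append((a,r['uv']))
print(tri(o) if len(o)==2 else '')
E
```

```text
time_s: 9.55
ee_pos: [423.6, 197.5, 299.2]
ee_rot: [-179.9, -0.0, 99.2]
force: [-0.3, -0.2, -4.6]
gripper_width: 25.6
time_s: 9.8
ee_pos: [423.7, 197.1, 294.8]
ee_rot: [180.0, -0.0, 99.2]
force: [-0.7, -0.0, -4.7]
gripper_width: 25.3
time_s: 10.22
ee_pos: [426.9, 176.6, 289.4]
ee_rot: [180.0, -0.0, 99.2]
force: [-0.0, -0.6, -3.8]
gripper_width: 25.7
side 0.9 [327.8 317. ]
top 0.68 [392.5 294.6]
[ 472.82029446 -104.56450378   21.39580605]
```

View pics/c6.png

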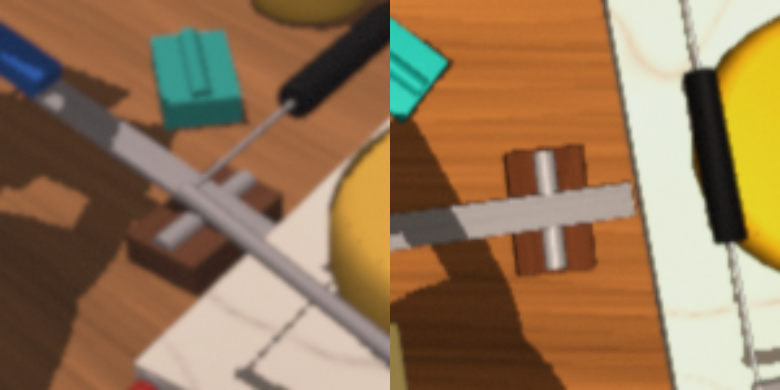

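The tip is about 5 mm short of the edge and below it. I'll drop 1.5 mm, advance along the slope under the edge, then feel for the stop in small steps.

```bash

python3 -m handwheel '[{"gripper":0,"travel":[0,0,0.0015],"twist":0},{"gripper":0,"travel":[-0.003,0,0.0008],"twist":0},{"gripper":0,"travel":[-0.003,0,0.0008],"twist":0},{"gripper":0,"travel":[-0.003,0,0.0008],"twist":0},{"gripper":0,"travel":[-0.003,0,0.0008],"twist":0}]'
python3 -m handwheel '[{"gripper":0,"travel":[-0.003,0,0.0008],"twist":0},{"gripper":0,"travel":[-0.003,0,0.0008],"twist":0},{"gripper":0,"travel":[-0.002,0,0.0006],"twist":0},{"gripper":0,"travel":[-0.002,0,0.0005],"twist":0},{"gripper":0,"travel":[0,0,0],"twist":0}]'
python3 -m handwheel '[{"gripper":0,"travel":[-0.001,0,0.0003],"twist":0},{"gripper":0,"travel":[-0.001,0,0.0003],"twist":0},{"gripper":0,"travel":[0,0,0],"twist":0}]'
python3 -m handwheel '[{"gripper":0,"travel":[-0.001,0,0.0003],"twist":0},{"gripper":0,"travel":[-0.001,0,0.0003],"twist":0},{"gripper":0,"travel":[0,0,0],"twist":0}]'
```

```text
time_s: 10.83
ee_pos: [428.8, 165.0, 284.6]
ee_rot: [180.0, -0.0, 99.2]
force: [-0.1, -0.1, -4.2]
gripper_width: 25.6
time_s: 11.25
ee_pos: [430.4, 155.0, 281.8]
ee_rot: [-180.0, 0.0, 99.2]
force: [-0.4, -1.5, -4.2]
gripper_width: 25.8
time_s: 11.5
ee_pos: [430.7, 153.4, 281.3]
ee_rot: [180.0, 0.0, 99.2]
force: [0.2, -0.7, -4.4]
gripper_width: 25.6
time_s: 11.75
ee_pos: [431.0, 151.4, 280.7]
ee_rot: [180.0, 0.0, 99.2]
force: [-0.0, 0.3, -4.2]
gripper_width: 25.3
```

```bash

ok(){ tee /tmp/o | grep -E 'ee_pos|force' | tr '\n' ' '; echo; awk -F'[][,]' '/force/{exit !($3<2.0 && $2<2.5 && $2>-2.5)}' /tmp/o; }
python3 -m handwheel '[{"gripper":0,"travel":[-0.0005,0,0.0001],"twist":0},{"gripper":0,"travel":[-0.0005,0,0.0001],"twist":0}]' | ok &&
python3 -m handwheel '[{"gripper":0,"travel":[-0.0005,0,0.0001],"twist":0},{"gripper":0,"travel":[-0.0005,0,0.0001],"twist":0}]' | ok &&
python3 -m handwheel '[{"gripper":0,"travel":[-0.0005,0,0.0001],"twist":0},{"gripper":0,"travel":[-0.0005,0,0.0001],"twist":0}]' | ok &&
python3 -m handwheel '[{"gripper":0,"travel":[-0.0005,0,0.0001],"twist":0},{"gripper":0,"travel":[-0.0005,0,0.0001],"twist":0}]' | ok &&
python3 -m handwheel '[{"gripper":0,"travel":[-0.0005,0,0.0001],"twist":0},{"gripper":0,"travel":[-0.0005,0,0.0001],"twist":0}]' | ok &&
python3 -m handwheel '[{"gripper":0,"travel":[-0.0005,0,0.0001],"twist":0},{"gripper":0,"travel":[-0.0005,0,0.0001],"twist":0}]' | ok
```

```text
ee_pos: [431.2, 150.5, 280.6] force: [-0.2, 0.2, -3.4] 
ee_pos: [431.3, 149.5, 280.3] force: [0.3, 0.8, -4.3] 
ee_pos: [431.5, 148.4, 280.1] force: [0.0, 0.4, -4.3] 
ee_pos: [431.6, 147.5, 279.9] force: [0.7, 0.9, -4.2] 
ee_pos: [431.8, 146.5, 279.7] force: [0.3, -0.1, -3.4] 
ee_pos: [431.9, 145.5, 279.5] force: [0.5, 0.4, -3.4]
```

```bash

ok(){ tee /tmp/o | grep -E 'ee_pos|force' | tr '\n' ' '; echo; awk -F'[][,]' '/force/{exit !($3<2.0 && $2<2.5 && $2>-2.5)}' /tmp/o; }
python3 -m handwheel '[{"gripper":0,"travel":[-0.0005,0,0.0001],"twist":0},{"gripper":0,"travel":[-0.0005,0,0.0001],"twist":0}]' | ok &&
python3 -m handwheel '[{"gripper":0,"travel":[-0.0005,0,0.0001],"twist":0},{"gripper":0,"travel":[-0.0005,0,0.0001],"twist":0}]' | ok &&
python3 -m handwheel '[{"gripper":0,"travel":[-0.0005,0,0.0001],"twist":0},{"gripper":0,"travel":[-0.0005,0,0.0001],"twist":0}]' | ok &&
python3 -m handwheel '[{"gripper":0,"travel":[-0.0005,0,0.0001],"twist":0},{"gripper":0,"travel":[-0.0005,0,0.0001],"twist":0}]' | ok &&
python3 -m handwheel '[{"gripper":0,"travel":[-0.0005,0,0.0001],"twist":0},{"gripper":0,"travel":[-0.0005,0,0.0001],"twist":0}]' | ok &&
python3 -m handwheel '[{"gripper":0,"travel":[-0.0005,0,0.0001],"twist":0},{"gripper":0,"travel":[-0.0005,0,0.0001],"twist":0}]' | ok &&
python3 -m handwheel '[{"gripper":0,"travel":[-0.0005,0,0.0001],"twist":0},{"gripper":0,"travel":[-0.0005,0,0.0001],"twist":0}]' | ok &&
python3 -m handwheel '[{"gripper":0,"travel":[-0.0005,0,0.0001],"twist":0},{"gripper":0,"travel":[-0.0005,0,0.0001],"twist":0}]' | ok
```

```text
ee_pos: [432.1, 144.5, 279.3] force: [0.2, -0.0, -4.5] 
ee_pos: [432.3, 143.5, 279.1] force: [-0.8, 0.7, -4.0] 
ee_pos: [432.4, 142.5, 278.9] force: [0.7, 0.1, -4.6] 
ee_pos: [432.6, 141.5, 278.7] force: [0.1, 0.3, -4.5] 
ee_pos: [432.7, 140.6, 278.5] force: [0.3, -0.4, -4.1] 
ee_pos: [432.9, 139.6, 278.3] force: [-0.5, -0.1, -4.7] 
ee_pos: [433.1, 138.6, 278.1] force: [1.1, 0.1, -5.5] 
ee_pos: [433.2, 137.6, 277.9] force: [0.2, -0.3, -4.8]
```

```bash

ok(){ tee /tmp/o | grep -E 'ee_pos|force' | tr '\n' ' '; echo; awk -F'[][,]' '/force/{exit !($3<2.0 && $2<2.5 && $2>-2.5)}' /tmp/o; }
python3 -m handwheel '[{"gripper":0,"travel":[-0.0005,0,0.0001],"twist":0},{"gripper":0,"travel":[-0.0005,0,0.0001],"twist":0}]' | ok &&
python3 -m handwheel '[{"gripper":0,"travel":[-0.0005,0,0],"twist":0},{"gripper":0,"travel":[-0.0005,0,0],"twist":0}]' | ok &&
python3 -m handwheel '[{"gripper":0,"travel":[-0.0005,0,0],"twist":0},{"gripper":0,"travel":[-0.0005,0,0],"twist":0}]' | ok &&
python3 -m handwheel '[{"gripper":0,"travel":[-0.0005,0,0],"twist":0},{"gripper":0,"travel":[-0.0005,0,0],"twist":0}]' | ok &&
python3 -m handwheel '[{"gripper":0,"travel":[-0.0005,0,0],"twist":0},{"gripper":0,"travel":[-0.0005,0,0],"twist":0}]' | ok &&
python3 -m handwheel '[{"gripper":0,"travel":[-0.0005,0,0],"twist":0},{"gripper":0,"travel":[-0.0005,0,0],"twist":0}]' | ok &&
python3 -m handwheel '[{"gripper":0,"travel":[-0.0005,0,0],"twist":0},{"gripper":0,"travel":[-0.0005,0,0],"twist":0}]' | ok &&
python3 -m handwheel '[{"gripper":0,"travel":[-0.0005,0,0],"twist":0},{"gripper":0,"travel":[-0.0005,0,0],"twist":0}]' | ok
```

```text
ee_pos: [433.4, 136.6, 277.7] force: [1.0, -0.5, -4.5] 
ee_pos: [433.6, 135.9, 277.8] force: [-0.2, 2.5, -3.8]
```

```bash
python3 -m handwheel '[{"gripper":0,"travel":[-0.0003,0,0],"twist":0},{"gripper":0,"travel":[0,0,0],"twist":0}]'; python3 -m handwheel '[{"gripper":0,"travel":[-0.0002,0,0],"twist":0},{"gripper":0,"travel":[0,0,0],"twist":0}]'
```

```text
time_s: 14.58
ee_pos: [433.7, 135.7, 277.9]
ee_rot: [180.0, -0.1, 99.2]
force: [-1.2, 4.0, -3.4]
gripper_width: 26.0
time_s: 14.75
ee_pos: [433.7, 135.6, 277.9]
ee_rot: [180.0, -0.1, 99.2]
force: [-1.6, 5.2, -3.6]
gripper_width: 25.6
```

Contact with the stop at about 35 mm behind the edge, bearing at about 5 N with the tip around z≈9. Now lowering the bar onto the ridge.

```bash

python3 -m handwheel '[{"gripper":0,"travel":[0,0,0.001],"twist":0},{"gripper":0,"travel":[0,0,0.001],"twist":0}]'
python3 -m handwheel '[{"gripper":0,"travel":[0,0,0.001],"twist":0},{"gripper":0,"travel":[0,0,0.001],"twist":0}]'
python3 - <<'E'
from workcell import env
print(env.state()['torque'])
E
```

```text
time_s: 14.92
ee_pos: [433.8, 135.9, 276.2]
ee_rot: [179.9, -0.1, 99.1]
force: [-1.6, 8.4, -0.2]
gripper_width: 25.5
time_s: 15.08
ee_pos: [433.9, 136.2, 274.7]
ee_rot: [179.9, -0.2, 99.1]
force: [-3.1, 10.4, 4.7]
gripper_width: 25.4
[ 1.15739305  0.60987261 -0.21101441]
```

```bash

python3 -m handwheel '[{"gripper":0,"travel":[0.0007,0,0],"twist":0},{"gripper":0,"travel":[0.0004,0,0.001],"twist":0}]'
python3 -m handwheel '[{"gripper":0,"travel":[0.0004,0,0.001],"twist":0},{"gripper":0,"travel":[0.0004,0,0.001],"twist":0}]'
python3 -m handwheel '[{"gripper":0,"travel":[0.0004,0,0.001],"twist":0},{"gripper":0,"travel":[0.0004,0,0.001],"twist":0}]'
python3 -c "
from workcell import env
print(env.state()['torque'])"
```

```text
time_s: 15.25
ee_pos: [433.7, 136.9, 273.9]
ee_rot: [179.9, -0.1, 99.2]
force: [-2.0, 5.7, 5.9]
gripper_width: 25.3
time_s: 15.42
ee_pos: [433.7, 137.6, 272.0]
ee_rot: [179.9, -0.0, 99.2]
force: [-2.6, 5.8, 5.1]
gripper_width: 25.7
time_s: 15.58
ee_pos: [433.6, 138.3, 270.1]
ee_rot: [179.9, -0.0, 99.2]
force: [-2.1, 5.1, 6.9]
gripper_width: 25.6
[ 0.06622053  0.41841131 -0.29044024]
```

```bash

python3 -m handwheel '[{"gripper":0,"travel":[0.0006,0,0.0015],"twist":0},{"gripper":0,"travel":[0.0006,0,0.0015],"twist":0},{"gripper":0,"travel":[0.0005,0,0.0015],"twist":0},{"gripper":0,"travel":[0.0005,0,0.0015],"twist":0}]'
python3 -m handwheel '[{"gripper":0,"travel":[0.0005,0,0.0015],"twist":0},{"gripper":0,"travel":[0.0005,0,0.0015],"twist":0},{"gripper":0,"travel":[0.0005,0,0.0015],"twist":0},{"gripper":0,"travel":[0.0004,0,0.0015],"twist":0}]'
python3 -m handwheel '[{"gripper":0,"travel":[0.0004,0,0.001],"twist":0},{"gripper":0,"travel":[0.0003,0,0.001],"twist":0},{"gripper":0,"travel":[0.0003,0,0.001],"twist":0}]'
python3 -c "
from workcell import env
print(env.state()['torque'])"
```

```text
time_s: 15.92
ee_pos: [433.4, 140.4, 264.5]
ee_rot: [179.8, -0.0, 99.2]
force: [-2.9, 3.7, 9.2]
gripper_width: 25.7
time_s: 16.25
ee_pos: [433.1, 142.3, 258.5]
ee_rot: [179.8, -0.0, 99.2]
force: [-2.1, 4.1, 8.7]
gripper_width: 25.5
time_s: 16.5
ee_pos: [433.0, 143.3, 255.4]
ee_rot: [179.8, -0.0, 99.2]
force: [-1.9, 3.9, 8.4]
gripper_width: 25.5
[ 0.01325948  0.43409249 -0.37485276]
```

```bash

python3 -m handwheel '[{"gripper":0,"travel":[0.0003,0,0.0012],"twist":0},{"gripper":0,"travel":[0.0003,0,0.0012],"twist":0},{"gripper":0,"travel":[0.0003,0,0.0012],"twist":0},{"gripper":0,"travel":[0.0003,0,0.0012],"twist":0}]'
python3 -m handwheel '[{"gripper":0,"travel":[0.0003,0,0.0012],"twist":0},{"gripper":0,"travel":[0.0003,0,0.0012],"twist":0},{"gripper":0,"travel":[0.0003,0,0.0012],"twist":0},{"gripper":0,"travel":[0.0003,0,0.0012],"twist":0}]'
python3 -m handwheel '[{"gripper":0,"travel":[0.0002,0,0.001],"twist":0},{"gripper":0,"travel":[0.0002,0,0.001],"twist":0},{"gripper":0,"travel":[0.0002,0,0.001],"twist":0},{"gripper":0,"travel":[0.0002,0,0.001],"twist":0}]'
python3 - <<'E'
from h import *
print(env.state()['torque'])
f=grab('side');
r=env.pinpoint('side','cutter_front')[:1];print(r)
E
```

```text
time_s: 16.83
ee_pos: [432.9, 144.3, 251.1]
ee_rot: [179.8, 0.0, 99.2]
force: [-3.2, 2.1, 14.3]
gripper_width: 25.4
time_s: 17.17
ee_pos: [432.7, 145.3, 246.3]
ee_rot: [179.8, 0.0, 99.2]
force: [-3.5, 2.0, 11.7]
gripper_width: 25.5
time_s: 17.5
ee_pos: [432.6, 146.1, 242.3]
ee_rot: [179.8, 0.0, 99.2]
force: [-1.6, 2.1, 12.6]
gripper_width: 26.1
[-0.43063104  0.51291431 -0.507541  ]
[{'uv': [339.6, 309.9], 'confidence': 0.61}]
```

```bash

python3 -m handwheel '[{"gripper":0,"travel":[0.0001,0,0.0012],"twist":0},{"gripper":0,"travel":[0.0002,0,0.0012],"twist":0},{"gripper":0,"travel":[0.0001,0,0.0012],"twist":0},{"gripper":0,"travel":[0.0002,0,0.0012],"twist":0},{"gripper":0,"travel":[0.0001,0,0.0012],"twist":0}]'
python3 -m handwheel '[{"gripper":0,"travel":[0.0001,0,0.0012],"twist":0},{"gripper":0,"travel":[0.0001,0,0.0012],"twist":0},{"gripper":0,"travel":[0.0001,0,0.0012],"twist":0},{"gripper":0,"travel":[0.0001,0,0.0012],"twist":0},{"gripper":0,"travel":[0.0001,0,0.0012],"twist":0}]'
python3 -m handwheel '[{"gripper":0,"travel":[0.0001,0,0.0012],"twist":0},{"gripper":0,"travel":[0.0001,0,0.0012],"twist":0},{"gripper":0,"travel":[0,0,0.0012],"twist":0},{"gripper":0,"travel":[0,0,0.0012],"twist":0}]'
python3 - <<'E'
from h import *
print(env.state()['torque'])
a=cv2.imread('pics/side0.png');f=grab('side','side6.png');b=cv2.imread('pics/side6.png')
im=np.hstack([cv2.resize(x[240:400,240:400],None,fx=2.5,fy=2.5,interpolation=cv2.INTER_CUBIC) for x in(a,b)])
cv2.imwrite('pics/c7.png',im)
E
```

```text
time_s: 18.02
ee_pos: [432.5, 146.9, 236.1]
ee_rot: [179.8, 0.0, 99.2]
force: [-2.5, 3.2, 12.6]
gripper_width: 25.7
time_s: 18.43
ee_pos: [432.4, 147.5, 230.1]
ee_rot: [179.8, -0.0, 99.2]
force: [-4.1, 2.8, 14.6]
gripper_width: 25.3
time_s: 18.77
ee_pos: [432.5, 147.8, 226.0]
ee_rot: [179.8, -0.0, 99.1]
force: [-4.3, 3.7, 18.7]
gripper_width: 25.9
[-0.12957729  0.80001498 -0.5073223 ]
```

View pics/c7.png

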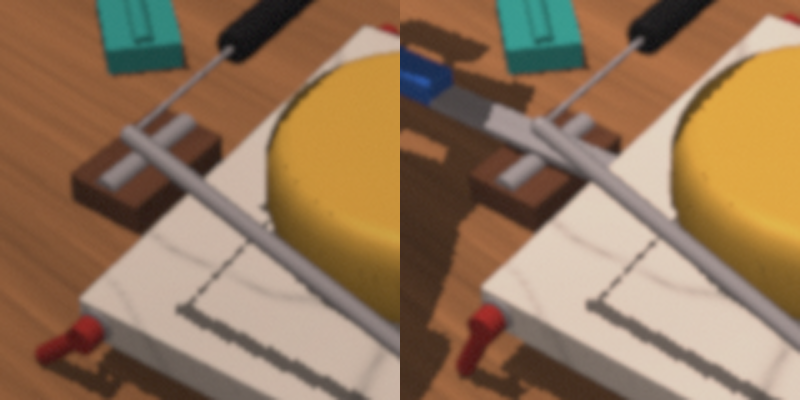

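The slab corner has risen about 4 px, and the red leg at crop (475,345) is swinging down but is not yet upright. Continuing in small steps and tracking the leg numerically.

```bash

cat >> h.py <<'E'
CX=np.array([.1595,-.987,0]);CY=np.array([.987,.1595,0]);C0=np.array([486.5,-109.4,0])+130*CX
def cut2w(p,th=0.,dx=0.):
    x,y,z=p; X=x-100; x2=100+X*np.cos(th)+z*np.sin(th); z2=-X*np.sin(th)+z*np.cos(th)
    return C0+CX*(x2+dx)+CY*y+np.array([0,0,z2])
def legpts(th,a,side=-1):
    h=np.array([-118,170*side,38.]); a0=np.arcsin(32/45) # folded below-horizontal angle
    b=a0+a; q=h+45*np.array([-np.cos(b),0,-np.sin(b)])
    return cut2w(h,th),cut2w(q,th)
def red(f,lo=(245,340),hi=(300,400)):
    im=f['frame'].astype(int);m=(im[...,0]>90)&(im[...,1]<60)&(im[...,2]<70)
    w=np.zeros_like(m);w[lo[1]:hi[1],lo[0]:hi[0]]=1;ys,xs=np.nonzero(m&w)
    return len(xs),(xs.mean().round(1),ys.mean().round(1)),(xs.min(),xs.max(),ys.min(),ys.max())
E
python3 -m handwheel '[{"gripper":0,"travel":[0,0,0.001],"twist":0},{"gripper":0,"travel":[0,0,0.001],"twist":0},{"gripper":0,"travel":[0,0,0.001],"twist":0},{"gripper":0,"travel":[0,0,0.001],"twist":0}]'
python3 -m handwheel '[{"gripper":0,"travel":[0,0,0.001],"twist":0},{"gripper":0,"travel":[0,0,0.001],"twist":0},{"gripper":0,"travel":[0,0,0.001],"twist":0},{"gripper":0,"travel":[0,0,0.001],"twist":0}]'
python3 - <<'E'
from h import *
f=grab('side','side7.png')
for nm in('side0','side6','side7'):
    im=cv2.cvtColor(cv2.imread(f'pics/{nm}.png'),cv2.COLOR_BGR2RGB);print(nm,red({'frame':im}))
for th,a in((0,0),(.045,.5),(.06,.91),(.075,.91),(.09,.91)): print(th,a,[proj(f,p).round(1) for p in legpts(th,a)],proj(f,cut2w((-130,-160,51),th)).round(1))
print(env.state()['torque'])
E
```

```text
time_s: 19.15
ee_pos: [432.5, 148.0, 222.1]
ee_rot: [179.8, -0.1, 99.1]
force: [-5.0, 4.5, 19.8]
gripper_width: 25.6
time_s: 19.48
ee_pos: [432.6, 148.1, 218.2]
ee_rot: [179.7, -0.1, 99.1]
force: [-5.4, 5.3, 21.3]
gripper_width: 25.8
side0 (163, (np.float64(268.8), np.float64(374.6)), (np.int64(254), np.int64(285), np.int64(366), np.int64(398)))
side6 (162, (np.float64(272.4), np.float64(372.0)), (np.int64(263), np.int64(288), np.int64(362), np.int64(397)))
side7 (159, (np.float64(274.5), np.float64(371.3)), (np.int64(267), np.int64(282), np.int64(360), np.int64(396)))
0 0 [array([275.8, 375.6]), array([259.5, 382.5])] [273.  360.5]
0.045 0.5 [array([276.5, 370.9]), array([270.2, 388.8])] [274.  355.6]
0.06 0.91 [array([276.8, 369.4]), array([280.5, 394. ])] [274.4 354. ]
0.075 0.91 [array([277.2, 367.9]), array([280.5, 392.4])] [274.8 352.4]
0.09 0.91 [array([277.5, 366.4]), array([280.4, 390.9])] [275.3 350.9]
[ 0.20595275  0.85786632 -0.57236532]
```

```bash

python3 -m handwheel '[{"gripper":0,"travel":[0.0001,-0.0002,0.0008],"twist":0},{"gripper":0,"travel":[0.0001,-0.0002,0.0008],"twist":0},{"gripper":0,"travel":[0,0,0.0008],"twist":0},{"gripper":0,"travel":[0,0,0],"twist":0}]'
python3 - <<'E'
from h import *
f=grab('side','side8.png');print(red(f))
E
python3 -m handwheel '[{"gripper":0,"travel":[0,0,0.0008],"twist":0},{"gripper":0,"travel":[0,0,0.0008],"twist":0},{"gripper":0,"travel":[0,0,0],"twist":0},{"gripper":0,"travel":[0,0,0],"twist":0}]'
python3 - <<'E'
from h import *
f=grab('side','side8.png');print(red(f))
E
```

```text
time_s: 19.87
ee_pos: [432.4, 148.2, 215.8]
ee_rot: [179.7, -0.1, 99.1]
force: [-4.6, 4.2, 19.5]
gripper_width: 25.6
(165, (np.float64(274.5), np.float64(370.5)), (np.int64(267), np.int64(286), np.int64(359), np.int64(396)))
time_s: 20.25
ee_pos: [432.4, 148.2, 214.2]
ee_rot: [179.7, -0.1, 99.1]
force: [-4.6, 4.5, 19.3]
gripper_width: 25.8
(165, (np.float64(274.3), np.float64(369.8)), (np.int64(267), np.int64(282), np.int64(359), np.int64(395)))
```

```bash

cat >> h.py <<'E'
from scipy.optimize import least_squares
def tilt(f):
    """LK flow of slab/bow features vs first side picture -> tilt, rear shift, lateral shift"""
    a=cv2.imread('pics/side0.png',0);b=cv2.cvtColor(f['frame'],cv2.COLOR_RGB2GRAY)
    m=np.zeros_like(a);cv2.fillPoly(m,[np.array([(276,352),(300,334),(345,385),(455,450),(448,468),(280,378)])],255)
    p=cv2.goodFeaturesToTrack(a,40,.03,5,mask=m);q,st,e=cv2.calcOpticalFlowPyrLK(a,b,p,None,winSize=(15,15))
    p0,s2,_=cv2.calcOpticalFlowPyrLK(b,a,q,None,winSize=(15,15))
    g=(st[:,0]==1)&(np.abs(p0-p).max((1,2))<.4);p=p[g,0];q=q[g,0]
    body=[]
    for u in p:
        w=toz(f,u,51)-C0;body.append((w@CX,w@CY,51))
    body=np.array(body)
    base=np.array([proj(f,cut2w(x)) for x in body])
    def r(v): return np.ravel([proj(f,cut2w(x,v[0],v[1])+CY*v[2])-o for x,o in zip(body,base)]-(q-p))
    s=least_squares(r,[.03,0,0],loss='soft_l1',x_scale=[.01,1,1]);return len(p),s.x.round(4),np.sqrt(np.mean(s.fun**2)).round(2)
E
python3 - <<'E'
from h import *
f=grab('side','side9.png');print(red(f))
for n in(6,7,8,9):
    g=dict(f);g['frame']=cv2.cvtColor(cv2.imread(f'pics/side{n}.png'),cv2.COLOR_BGR2RGB);print(n,tilt(g))
b=cv2.imread('pics/side9.png');cv2.imwrite('pics/c8.png',cv2.resize(b[320:410,230:330],None,fx=6,fy=6,interpolation=cv2.INTER_CUBIC))
print(env.state()['force'])
E
```

```text
(156, (np.float64(274.4), np.float64(369.6)), (np.int64(267), np.int64(281), np.int64(359), np.int64(395)))
6 (5, array([0.0235, 3.2091, 1.2464]), np.float64(1.29))
7 (5, array([0.0319, 4.1459, 2.143 ]), np.float64(1.9))
8 (5, array([0.0365, 4.6383, 2.7188]), np.float64(2.31))
9 (5, array([0.0351, 4.5996, 2.5984]), np.float64(2.26))
[-4.72079668  5.64518974 18.69403212]
```

View pics/c8.png

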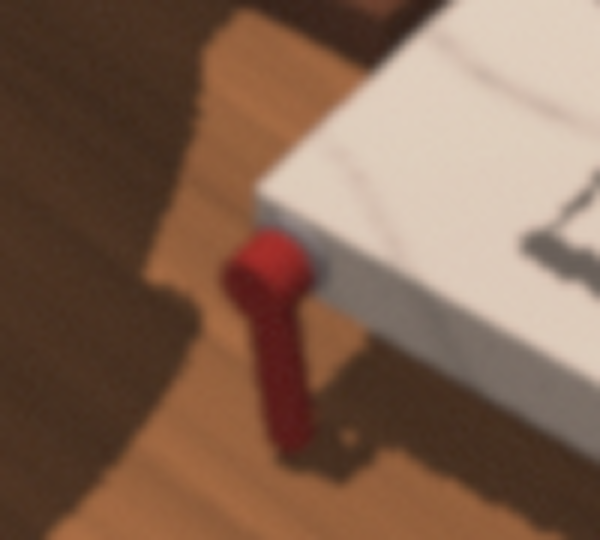

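The leg at crop (290,435) now hangs upright: foot at px (279,392), against a predicted (280,392). Easing the cutter down.

```bash

python3 -m handwheel '[{"gripper":0,"travel":[0,0,-0.0008],"twist":0},{"gripper":0,"travel":[0,0,-0.0008],"twist":0},{"gripper":0,"travel":[0,0,-0.0008],"twist":0},{"gripper":0,"travel":[0,0,-0.0008],"twist":0}]'
python3 -m handwheel '[{"gripper":0,"travel":[0,0,-0.0008],"twist":0},{"gripper":0,"travel":[0,0,-0.0008],"twist":0},{"gripper":0,"travel":[0,0,-0.0008],"twist":0},{"gripper":0,"travel":[0,0,-0.0008],"twist":0}]'
python3 -m handwheel '[{"gripper":0,"travel":[0,0,-0.0008],"twist":0},{"gripper":0,"travel":[0,0,-0.0008],"twist":0},{"gripper":0,"travel":[0,0,-0.0008],"twist":0},{"gripper":0,"travel":[0,0,-0.0008],"twist":0}]'
python3 - <<'E'
from h import *
f=grab('side','side10.png');print(red(f),env.state()['torque'])
E
```

```text
time_s: 20.68
ee_pos: [432.3, 148.2, 216.8]
ee_rot: [179.7, -0.1, 99.1]
force: [-2.6, 3.8, 11.2]
gripper_width: 25.8
time_s: 21.02
ee_pos: [432.3, 148.0, 219.6]
ee_rot: [179.7, -0.1, 99.1]
force: [-2.0, 1.6, 8.7]
gripper_width: 25.7
time_s: 21.35
ee_pos: [431.8, 147.9, 221.4]
ee_rot: [179.9, -0.1, 99.2]
force: [0.3, 6.0, -2.5]
gripper_width: 25.4
(164, (np.float64(274.4), np.float64(371.6)), (np.int64(267), np.int64(281), np.int64(361), np.int64(397))) [ 1.58798838  0.01063344 -0.17913939]
```

The load is now off the bar (force about -2.5 N), so the cutter stands on its leg. Loosening the grip slightly so the nose drops free, then tightening and drawing out.

```bash

python3 -m handwheel '[{"gripper":0,"travel":[0.0004,0,0],"twist":0},{"gripper":0,"travel":[0.0004,0,0],"twist":0},{"gripper":0,"travel":[0.0002,0,-0.001],"twist":0},{"gripper":0,"travel":[0,0,-0.001],"twist":0},{"gripper":0,"travel":[0,0,-0.001],"twist":0}]' 10
python3 -m handwheel '[{"gripper":0,"travel":[0,0,-0.001],"twist":0},{"gripper":0,"travel":[0,0,-0.001],"twist":0},{"gripper":0,"travel":[0,0,-0.001],"twist":0},{"gripper":0,"travel":[0,0,-0.001],"twist":0},{"gripper":0,"travel":[0,0,-0.001],"twist":0}]'
python3 -m handwheel '[{"gripper":0,"travel":[0,0,-0.001],"twist":0},{"gripper":0,"travel":[0,0,-0.001],"twist":0},{"gripper":0,"travel":[0,0,-0.001],"twist":0},{"gripper":0,"travel":[0,0,-0.001],"twist":0}]'
python3 - <<'E'
from h import *
f=grab('side','side11.png');print(red(f),env.state()['torque'])
E
```

```text
time_s: 21.82
ee_pos: [430.5, 148.2, 223.4]
ee_rot: [-179.9, 0.1, 99.3]
force: [0.6, 0.1, -4.5]
gripper_width: 26.3
time_s: 22.23
ee_pos: [430.8, 148.4, 228.9]
ee_rot: [-179.9, 0.0, 99.2]
force: [0.2, -0.9, -2.9]
gripper_width: 25.9
time_s: 22.57
ee_pos: [430.9, 148.5, 233.0]
ee_rot: [-180.0, -0.0, 99.2]
force: [-0.5, -1.0, -3.5]
gripper_width: 25.8
(159, (np.float64(274.3), np.float64(371.3)), (np.int64(259), np.int64(281), np.int64(345), np.int64(397))) [-0.17464881  0.13662925 -0.17273945]
```

```bash

python3 -m handwheel '[{"gripper":0,"travel":[0,0,0],"twist":0},{"gripper":0,"travel":[0,0,0],"twist":0},{"gripper":0,"travel":[0,0,-0.001],"twist":0},{"gripper":0,"travel":[0.001,0,-0.001],"twist":0},{"gripper":0,"travel":[0.002,0,0],"twist":0}]' 60
python3 -m handwheel '[{"gripper":0,"travel":[0.004,0,-0.0002],"twist":0},{"gripper":0,"travel":[0.006,0,-0.0003],"twist":0},{"gripper":0,"travel":[0.008,0,-0.0004],"twist":0},{"gripper":0,"travel":[0.01,0,-0.0005],"twist":0},{"gripper":0,"travel":[0.012,0,-0.0006],"twist":0}]'
python3 -m handwheel '[{"gripper":0,"travel":[0.01,0,-0.003],"twist":0},{"gripper":0,"travel":[0.01,0,-0.005],"twist":0},{"gripper":0,"travel":[0.01,0,-0.01],"twist":0},{"gripper":0,"travel":[0.01,0,-0.015],"twist":0},{"gripper":0,"travel":[0.01,0,-0.015],"twist":0}]'
python3 - <<'E'
from h import *
f=grab('side','side12.png');g=grab('top','top12.png');print(red(f))
o=[]
for n,a in(('side',f),('top',g)):
    for r in env.pinpoint(n,'bar_tip')[:1]: print(n,r['confidence'],np.round(r['uv'],1));o.append((a,r['uv']))
    for t in('leg_foot','cutter_front'): print(n,t,[(np.round(r['uv'],1).tolist(),round(r['confidence'],2)) for r in env.pinpoint(n,t)[:2]])
print(tri(o) if len(o)==2 else '')
for th in(0,.045,.055,.07):print(th,[proj(a,cut2w((-130,0,26),th)).round(1) for a in(f,g)],[proj(f,cut2w((-130,-160,51),th)).round(1)],[proj(g,p).round(1) for p in legpts(th,.91,-1)])
E
```

```text
time_s: 23.03
ee_pos: [430.6, 151.6, 235.0]
ee_rot: [180.0, -0.0, 99.2]
force: [0.8, 0.9, -4.6]
gripper_width: 25.5
time_s: 23.45
ee_pos: [424.0, 192.0, 237.0]
ee_rot: [180.0, -0.0, 99.2]
force: [1.8, 0.4, -4.0]
gripper_width: 25.9
time_s: 23.87
ee_pos: [415.7, 241.5, 285.6]
ee_rot: [-180.0, 0.0, 99.2]
force: [-0.6, -0.3, -3.9]
gripper_width: 25.7
(147, (np.float64(274.6), np.float64(371.2)), (np.int64(267), np.int64(292), np.int64(361), np.int64(398)))
side 0.8 [300.  277.6]
side leg_foot []
side cutter_front [([335.5, 305.1], 0.79)]
top 0.75 [363.3 297.5]
top leg_foot []
top cutter_front [([392.1, 284.0], 0.66), ([456.7, 275.3], 0.61)]
[466.40932508 -46.55423137  71.29622061]
0 [array([337.9, 311.6]), array([394.3, 288.4])] [array([273. , 360.5])] [array([418. , 379.9]), array([416.2, 377.3])]
0.045 [array([338.7, 306.7]), array([395.9, 287.9])] [array([274. , 355.6])] [array([420.1, 380.3]), array([417.2, 377.8])]
0.055 [array([338.9, 305.7]), array([396.3, 287.8])] [array([274.2, 354.5])] [array([420.6, 380.3]), array([417.5, 377.9])]
0.07 [array([339.2, 304.1]), array([397. , 287.6])] [array([274.6, 353. ])] [array([421.4, 380.4]), array([417.8, 378. ])]
```

The cutter stands on its leg: the front point has risen 5.7 px, which is about 0.055 rad. The bar is out. Carrying it back to the free area.

```bash

python3 -m handwheel '[{"gripper":0,"travel":[0.019,0.0035,0],"twist":0},{"gripper":0,"travel":[0.019,0.0035,0],"twist":0},{"gripper":0,"travel":[0.019,0.0035,0],"twist":0},{"gripper":0,"travel":[0.019,0.0035,0],"twist":0},{"gripper":0,"travel":[0.019,0.0035,0],"twist":0}]'
python3 -m handwheel '[{"gripper":0,"travel":[0.019,0.0035,0],"twist":0},{"gripper":0,"travel":[0.019,0.0035,0],"twist":0},{"gripper":0,"travel":[0.019,0.0035,0],"twist":0},{"gripper":0,"travel":[0.019,0.0035,0],"twist":0},{"gripper":0,"travel":[0.019,0.0035,0],"twist":0}]'
python3 -m handwheel '[{"gripper":0,"travel":[0.019,0.0035,0.008],"twist":0},{"gripper":0,"travel":[0.019,0.0035,0.01],"twist":0},{"gripper":0,"travel":[0.019,0.0035,0.01],"twist":0},{"gripper":0,"travel":[0.019,0.0035,0.01],"twist":0},{"gripper":0,"travel":[0,0,0.01],"twist":0}]'
python3 -m handwheel '[{"gripper":0,"travel":[0,0,0.005],"twist":0},{"gripper":0,"travel":[0,0,0.004],"twist":0},{"gripper":0,"travel":[0,0,0.003],"twist":0},{"gripper":0,"travel":[0,0,0.002],"twist":0}]'
```

```text
time_s: 24.68
ee_pos: [418.3, 337.3, 284.1]
ee_rot: [-179.9, 0.0, 99.1]
force: [-0.0, 0.1, -5.7]
gripper_width: 25.8
time_s: 25.1
ee_pos: [420.6, 433.9, 283.9]
ee_rot: [-179.9, 0.1, 99.2]
force: [-0.0, 0.2, -4.7]
gripper_width: 25.9
time_s: 25.52
ee_pos: [422.4, 513.7, 235.5]
ee_rot: [179.9, -0.2, 99.2]
force: [0.8, 0.8, -3.8]
gripper_width: 25.5
time_s: 25.85
ee_pos: [422.3, 509.9, 222.8]
ee_rot: [-180.0, 0.0, 99.1]
force: [0.0, 0.3, -4.6]
gripper_width: 25.8
```

```bash

python3 -m handwheel '[{"gripper":0,"travel":[0,0,0.002],"twist":0},{"gripper":0,"travel":[0,0,0.002],"twist":0},{"gripper":0,"travel":[0,0,0.001],"twist":0},{"gripper":0,"travel":[0,0,0.001],"twist":0}]'
python3 -m handwheel '[{"gripper":0,"travel":[0,0,0],"twist":0},{"gripper":0,"travel":[0,0,0.002],"twist":0},{"gripper":0,"travel":[0,0,0.003],"twist":0},{"gripper":0,"travel":[0,0,0.003],"twist":0},{"gripper":0,"travel":[0,0,0.003],"twist":0}]' 8
python3 -m handwheel '[{"gripper":0,"travel":[0,0,0.003],"twist":0},{"gripper":0,"travel":[0,0,0.003],"twist":0},{"gripper":0,"travel":[0,0,0.002],"twist":0},{"gripper":0,"travel":[0,0,0.001],"twist":0}]'
python3 -m handwheel '[{"gripper":0,"travel":[0,0,0.001],"twist":0},{"gripper":0,"travel":[0,0,0.001],"twist":0}]'
```

```text
time_s: 26.18
ee_pos: [422.1, 510.6, 217.2]
ee_rot: [180.0, -0.0, 99.2]
force: [0.6, 0.2, -4.3]
gripper_width: 25.4
time_s: 26.6
ee_pos: [422.0, 511.0, 205.9]
ee_rot: [180.0, -0.0, 99.2]
force: [-0.8, 0.9, -2.9]
gripper_width: 25.8
time_s: 26.93
ee_pos: [422.0, 510.7, 196.5]
ee_rot: [-180.0, 0.0, 99.2]
force: [-0.7, 1.6, -3.1]
gripper_width: 26.1
time_s: 27.1
ee_pos: [422.1, 510.8, 194.9]
ee_rot: [180.0, -0.0, 99.2]
force: [-0.2, -0.0, -3.1]
gripper_width: 26.2
```

```bash

python3 -m handwheel '[{"gripper":0,"travel":[0,0,0.001],"twist":0},{"gripper":0,"travel":[0,0,0.0005],"twist":0},{"gripper":0,"travel":[0,0,0],"twist":0}]'
python3 -m handwheel '[{"gripper":34,"travel":[0,0,0],"twist":0},{"gripper":34,"travel":[0,0,0],"twist":0},{"gripper":34,"travel":[0,0,0],"twist":0},{"gripper":55,"travel":[0,0,0],"twist":0},{"gripper":55,"travel":[0,0,0],"twist":0}]'
python3 -m handwheel '[{"gripper":55,"travel":[0,0,0],"twist":0},{"gripper":55,"travel":[0,0,-0.005],"twist":0},{"gripper":55,"travel":[0,0,-0.015],"twist":0},{"gripper":55,"travel":[0,0,-0.03],"twist":0},{"gripper":55,"travel":[0,0,-0.03],"twist":0}]'
python3 -m handwheel '[{"gripper":55,"travel":[0,0,-0.03],"twist":0},{"gripper":55,"travel":[0.02,0,-0.03],"twist":0},{"gripper":55,"travel":[0.02,0,-0.03],"twist":0},{"gripper":55,"travel":[0,0,-0.03],"twist":0},{"gripper":55,"travel":[0,0,0],"twist":0}]'
python3 - <<'E'
from h import *
f=grab('side','side13.png');g=grab('top','top13.png');print(red(f))
a=cv2.imread('pics/side13.png')
im=np.hstack([cv2.resize(a,(480,360)),cv2.resize(a[320:410,230:310],(320,360),interpolation=cv2.INTER_CUBIC)])
cv2.imwrite('pics/c9.png',im)
for n,a in(('side',f),('top',g)):
    for t,z in(('bar_tip',3),('block',0),('cutter_front',26),('small_cheese',0),('jar',0),('wedge',0)): print(n,t,[(np.round(r['uv'],1).tolist(),toz(a,r['uv'],z)[:2].round(0).tolist(),round(r['confidence'],2)) for r in env.pinpoint(n,t)[:4]])
E
```

```text
time_s: 27.35
ee_pos: [422.1, 510.7, 194.5]
ee_rot: [180.0, -0.0, 99.2]
force: [-1.5, -1.4, 4.7]
gripper_width: 26.3
time_s: 27.77
ee_pos: [422.1, 510.8, 193.3]
ee_rot: [180.0, -0.0, 99.2]
force: [0.0, -1.0, -0.0]
gripper_width: 41.5
time_s: 28.18
ee_pos: [421.8, 510.5, 273.5]
ee_rot: [-179.9, 0.1, 99.2]
force: [0.4, 0.2, -0.1]
gripper_width: 50.3
time_s: 28.6
ee_pos: [415.7, 551.7, 401.4]
ee_rot: [179.4, -0.5, 99.3]
force: [0.3, -0.2, 1.5]
gripper_width: 50.3
(129, (np.float64(274.7), np.float64(369.9)), (np.int64(267), np.int64(288), np.int64(360), np.int64(397)))
side bar_tip [([207.5, 248.0], [476.0, 223.0], 0.6)]
side block [([441.9, 230.0], [840.0, -69.0], 0.89), ([119.4, 290.2], [292.0, 230.0], 0.81), ([296.5, 313.2], [460.0, -41.0], 0.77), ([292.6, 255.6], [573.0, 86.0], 0.62)]
side cutter_front [([335.8, 303.9], [498.0, -94.0], 0.65)]
side small_cheese [([338.2, 215.3], [744.0, 125.0], 0.77)]
side jar [([291.7, 198.8], [729.0, 252.0], 0.83)]
side wedge [([190.6, 307.5], [350.0, 99.0], 0.64)]
top bar_tip [([222.8, 294.1], [473.0, 215.0], 0.62)]
top block [([372.4, 114.5], [840.0, -73.0], 0.76), ([361.0, 299.3], [467.0, -49.0], 0.75), ([297.1, 240.8], [579.0, 75.0], 0.69), ([214.8, 391.9], [292.0, 224.0], 0.69)]
top cutter_front [([395.2, 287.4], [488.0, -111.0], 0.61)]
top small_cheese [([277.5, 163.5], [734.0, 117.0], 0.77), ([392.8, 289.1], [487.0, -111.0], 0.73)]
top jar [([214.4, 165.6], [728.0, 242.0], 0.95)]
top wedge [([282.9, 357.1], [357.0, 98.0], 0.79)]
```

View pics/c9.png

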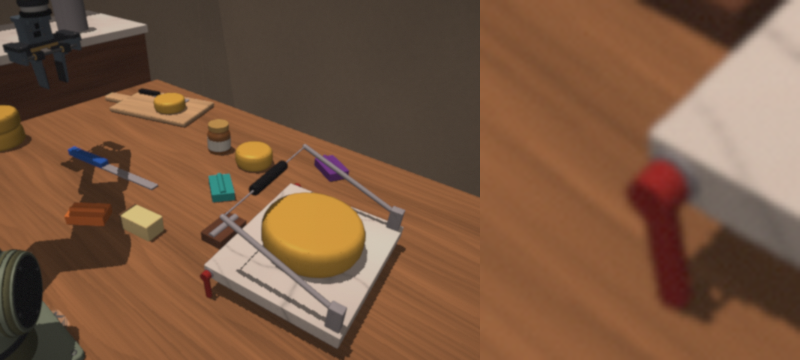

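The cutter stands on its upright red leg, at crop (668,240). The bar lies flat and clear, at px (70..157, 150..187) in the small view. The cheeses, jar and wedge are unmoved, and the arm touches nothing, so I'm handing in.

```bash
python3 -c "
from workcell import env
print(env.job_done())"
```

```text
the job is handed in; nothing more can be done
None
```

The cutter is standing on its red leg and the job was handed in at about 29 s; no verdict was reported.

**What I did:**
- I laid the pry bar over the brown hardwood block and slid its tip in low under the slab, about 9 mm above the counter.
- I felt the hidden stop about 35 mm behind the front edge and bore on it with about 5 N. This rose briefly to about 10 N as the bar settled on the ridge.
- I levered gently, with at most 21 N at the handle, until the leg swung upright. Then I eased the cutter down until the load came off the bar.
- I drew the bar out and laid it flat on the counter, clear of the cutter and the block.

**Last checks:**
- **Leg:** it looks upright in the last picture, with its foot where the geometry predicts.
- **Tilt:** the front point rose about 6 to 7 px, which is roughly 0.055 to 0.07 rad. The upper figure is right at the limit.
- **Bar:** its tip is near (475, 220), far from the cutter and the block.
- **Left alone:** the block, small cheese, jar and wedge read within about 1 cm of where they started.

**Checks that failed or disagreed:**
- My optical-flow tilt estimate fitted badly (5 points, over 2 px error) and gave only about 0.036 rad. It also suggested the cutter had shifted about 4.6 mm, so I set it aside. The low push forces and the final top view, with the edge within about 3 mm of its start, do not support a slide.
- The network did not find the leg's foot in either view once the cutter was up.

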